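Set the fixture's jaw to the gauge blade with its knurled wheel

ROBOT

A 6-joint arm with a two-finger parallel gripper is mounted at the origin on the work surface. World frame = base frame: x ahead of the robot, y to its left, z up, the work surface at z = 0. Lengths are in m, angles in rad, forces in N, time in s.
With the tool pointing down it reaches from about 0.375 to 0.975 m from the base axis. Payload 3.8 kg.
Tool frame: the origin (TCP) lies midway between the tips of the shut fingers; the grasp point (between the pads) lies 19 mm behind it; z points along the fingers, y is the line along which they close (so a half turn about z gives the same grasp; the last joint's range is limited). The gripper opens to 85 mm and grips with 20 to 120 N. Pads are 22 mm wide; open, the fingers measure 114 mm over their backs; the gripper's body (76 mm by 85 mm) begins 54 mm behind the grasp point. The pads swing forward as they close: fully open they stand 13 mm farther back than shut.
Start: joints at [1.077, 0.264, 1.604, -0, 1.274, -0.037], TCP at [0.298, 0.606, 0.231] pointing down, gripper open.
Joint ranges: [-2.63, 2.63], [-0.94, 2.18], [0.31, 2.57], [-1.31, 4.45], [0, 2.66], [-2.55, 2.55]. Speed limits (rad/s): [2.57, 2.57, 3.14, 3.14, 3.14, 3.14].

INTERFACE

Orientations are given as a rotation vector (axis times angle).
In Python, from workcell import bot, imaging gives the robot as it stands.
- The arm moves only by the tool step_arm, never from a script. Its argument "series" is a list of rows, each an object of numbers: "grip": the closure, from -1 (fully open) to 1 (shut); "x", "y", "z": the shift along the tool's x, y, z normalised to -1 to 1, where 1 is 500 mm; "ax", "ay", "az": the turn, a rotation vector about the tool's x, y, z normalised to -1 to 1, where 1 is 30 degrees. A call has 1 to 12 rows; each row is the pose to reach, as a shift and turn from the pose commanded when the call began, along the tool's axes at that moment; what a row does not reach only later rows make up. A row lasts 1/10 s, in which the tool goes at most 50 mm and 8.59 degrees, less where a joint would pass 70% of its speed; a pose out of reach is approached as far as the arm can. A call with a number of a shift or a turn outside -1 to 1 is refused whole. A call with a gripper value outside its range is refused whole. The fingers move at their own pace and stop on an object; "force" is the grip in N (left out, the last holds). Time passes only in rows, so rows that repeat a pose let the fingers close. It gives the time, the measured TCP pose, the force, the opening and the grip force at its end, in the units of the state.
- bot.read_state(): the state, without advancing time (a new reading comes with each control period).
- imaging.read_camera(name): name is "scene" or "side" or "wrist"; returns a dict with "img" (420x560x3 uint8, red, green, blue), "fx", "fy", "cx", "cy" (pixels), "R" (3x3) and "t" (3): a world point X has camera coordinates R X + t. Camera axes: x right, y down, z forward; pixel columns grow to the right and rows downward; lengths in m; the calibration is good to about 2 mm. A picture is of the moment at which its call begins. There is no depth.
- bot.finish_job(): hands the job in; it is judged then, once.
The state is a dict: "time": time; "q": joint angles; "joint_vel": joint speeds; "joint_torque": joint torques, N m; "tool_pos": TCP position; "tcp_rot": TCP orientation; "wrist_force": force on the tool from outside, world axes, zero at the start; "torque": the same for the moment, N m; "width": opening from 0.0 (shut) to 1.0 (fully open); "grip_force": force on a finger pad.
Only numpy, scipy, OpenCV 4.12 (cv2) and the standard library are available. Lean on these libraries where they do the work, as an engineer would, in place of code of your own. Each camera call takes 0.05 s, during which the arm holds its last target. There are 200 camera calls.

TASK

Set the opening of the green bench fixture: with a light fingertip on top of its knurled adjuster wheel, roll the wheel, in as many strokes as it needs, until the moving jaw's steel face is level with the thin brass gauge blade standing beside the slide. Move the jaw only by the wheel, never by pushing the jaw; lift or carry nothing, leave the loose things around the fixture where they are, and finish with the hand clear.

Things in the scene. Friction and masses are not known exactly. Their poses are not given: they have to be found in the camera images.
- fixture: Green cast fixture fixed on the bench; bed 130 (x) x 270 (y) x 30 mm. Origin: centre of its underside; y runs along the slide from the wheel end (-y) to the fixed jaw (+y, steel face at y = 110 mm, top 72 mm above the bench), z up. Two green cheeks, 10 mm thick, 50 mm long, tops 86 mm above the bench, stand 28 mm apart either side of the wheel. Place and yaw (to 0.5 rad) vary.
- wheel_axle (a point): Centre of the steel knurled wheel, at x = 0, y = -75 mm on the fixture, 72 mm above the bench when not pressed; axes as the fixture's. The wheel stands upright with its axle along the fixture's x, 24 mm wide, 28 mm in radius over its 24 coarse ridges: its top is 100 mm above the bench, 14 mm above the cheeks.
- slide_rail: Steel rail floating on springs in the bed, 34 mm wide; it carries the wheel and the moving jaw (origin = wheel_axle; axes as the fixture's). Pressed on top, the wheel gives at about 3 N and sinks, rail and jaw with it, 1 mm per further newton, at most 6 mm; it springs back. 2 to 4 mm is a good press for rolling.
- adjuster_wheel (a joint): Turn of the wheel, 0 to 8.5 rad. Grows, and closes the gap, as the top of the wheel is rolled towards the fixture's +y (towards the fixed jaw); rolling it the other way opens the gap. A rack moves the jaw 10 mm per rad. Light friction (about 1 N at the rim) keeps it where it is left.
- jaw: Moving jaw, green with a 4 mm steel face plate, 70 mm wide (x), 30 mm long (y), top 70 mm above the bench; slides along the fixture's y, +y towards the fixed jaw (travel 85 mm). Origin at mid-width on the plane of its steel face (its +y side), 36 mm above the bench. Not to be pushed.
- jaw_face (a point): Edge of the moving jaw's steel face nearest the gauge blade: on the face plane, at the jaw's +x side, 56 mm above the bench; axes as the fixture's. It starts 20 to 60 mm short of (on the -y side of) the blade.
- gauge_mark (a point): Point on the thin upright brass gauge blade, at mid-thickness (4 mm in y, 22 mm in x, top 66 mm above the bench), on a brass foot fixed on the bed at the +x side of the jaws; axes as the fixture's. Its y on the slide varies. The jaw is set when jaw_face and gauge_mark have the same y in the fixture's frame.
- spray_can: Bystander: spray can, 60 mm across, 170 mm tall, loose; origin at the centre of its underside.
- screwdriver: Bystander: screwdriver lying on the bench on the fixture's far side, loose; origin on the bench below its middle.
- glue_jar: Bystander: white jar, 56 mm across, 70 mm tall, loose; origin at the centre of its underside.
- packing_block: Bystander: loose steel packing block 30 x 60 x 20 mm lying on the robot's side of the fixture; origin at the centre of its underside.

How it is judged:
At the end, for the whole second after the job is handed in: The moving jaw's face is within 3 mm of the middle of the gauge blade along the slide, the wheel is at rest, and the four loose things are within 15 mm of where they were (y of jaw_face in the frame of gauge_mark between -0.003 and 0.003 m and velocity of joint adjuster_wheel between -0.05 and 0.05 rad/s and distance of each of spray_can, screwdriver, glue_jar, packing_block from where it was at the start of the episode below 0.015 m); the robot touches nothing.
It fails at once if the moving jaw itself is pushed (over 3 N) (contact force between any of the fingers, the arm and jaw above 3 N).
It fails at once if the wheel is pressed hard (over 30 N) (contact force between any of the fingers, the arm and slide_rail above 30 N).
It fails at once if a loose thing is knocked, carried or lifted (moved over 15 mm) (distance of any of spray_can, screwdriver, glue_jar, packing_block from where it was at the start of the episode above 0.015 m).
It also fails if it takes over 48 s, if anything falls off the work surface, if the arm or the gripper's body presses on something with over 40 N, if the wrist force passes 120 N, or if a joint passes its speed limit or range.

## Working session

There is one attempt and no reset: what is moved stays moved. The work goes in short steps, Python scripts to look and compute and a tool call to move; the robot and the scene stay as the last step left them, time stands still between calls to the robot, and variables do not carry over. Pictures are saved under pics/ and viewed, at most 10 in all, crops included, and the job is handed in when it is done.

Besides the shell and the picture viewer there is one more tool, called after "Call:" by a JSON object that holds its "name" and its "arguments", one argument or row to a line. step_arm: Moves the arm, as the interface text tells. Scaled input: -1 to 1 covers 500 mm each way for a shift and 30 degrees each way for a turn. Its arguments: {"type":"object","properties":{"series":{"type":"array","items":{"type":"object","properties":{"grip":{"type":"number"},"x":{"type":"number","minimum":-1,"maximum":1},"y":{"type":"number","minimum":-1,"maximum":1},"z":{"type":"number","minimum":-1,"maximum":1},"ax":{"type":"number","minimum":-1,"maximum":1},"ay":{"type":"number","minimum":-1,"maximum":1},"az":{"type":"number","minimum":-1,"maximum":1}}}},"force":{"type":"number"}},"required":["series"]}

```bash
mkdir -p pics
python3 - <<'E'
from workcell import bot, imaging
import cv2,numpy as np,pickle
d={}
for n in ("scene","side"):
    c=imaging.read_camera(n); d[n]=c
    cv2.imwrite(f"pics/{n}0.png",cv2.cvtColor(c["img"],cv2.COLOR_RGB2BGR))
    print(n,c["fx"],c["cx"],-c["R"].T@c["t"],c["R"][2])
pickle.dump(d,open("d0.pkl","wb"))
s=bot.read_state();print(s)
E
```

```text
scene 448.1507561763406 279.30774689633023 [1.05551274 0.00451454 0.93550498] [-0.48782756  0.08189474 -0.86909005]
side 389.58008547188956 279.29407373463397 [ 0.3742147  -0.42197294  0.66171667] [ 0.27494994  0.63000079 -0.72629301]
{'time': 0.1, 'q': array([ 1.07707660e+00,  2.64686104e-01,  1.60527712e+00, -1.07582035e-05,
        1.27370632e+00, -3.69125418e-02]), 'joint_vel': array([-3.04784741e-04,  1.20664464e-04, -3.92415975e-03, -1.00669961e-03,
        7.17623703e-05,  2.06907327e-03]), 'joint_torque': array([ 1.44252816e-03, -5.16706574e+01, -3.68589985e+01, -5.80265487e-05,
        6.27834190e-03,  3.21569382e-05]), 'tool_pos': array([0.29742145, 0.60518218, 0.23005952]), 'tcp_rot': array([-0.71120216, -3.05948146,  0.00315192]), 'wrist_force': array([ 0.36864451, -0.82778015,  0.25715976]), 'torque': array([ 0.01295225, -0.00622553, -0.00892559]), 'grip_force': 0.0, 'width': 1.0013904771322566}
```

View pics/scene0.png

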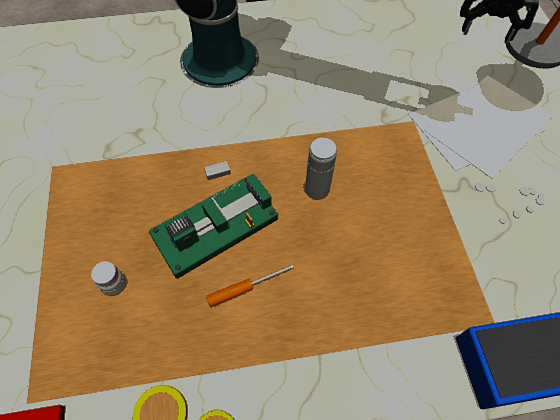

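View pics/side0.png

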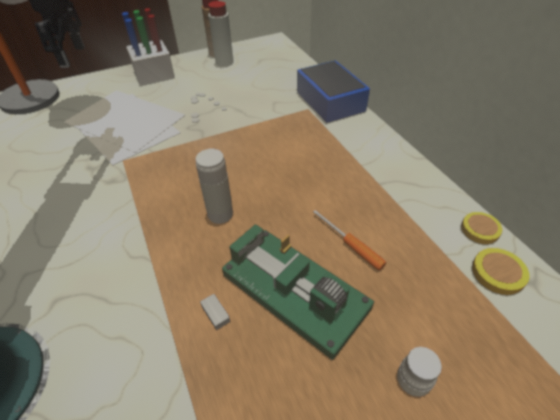

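The scene view shows the wheel end at about (180,230), the fixed jaw at (262,190) and the gauge at (250,218), with the can at (320,170). Next I take the green contour and a zoomed view of each camera.

Run:
```python
import cv2,numpy as np,pickle
d=pickle.load(open("d0.pkl","rb"))
box={"scene":(140,165,145,115),"side":(215,220,165,135)}
ims=[]
for n,(x,y,w,h) in box.items():
    im=cv2.cvtColor(d[n]["img"],cv2.COLOR_RGB2BGR)
    hsv=cv2.cvtColor(im,cv2.COLOR_BGR2HSV)
    m=cv2.inRange(hsv,(60,80,15),(95,255,255)); z=np.zeros_like(m); z[y:y+h,x:x+w]=m[y:y+h,x:x+w]
    cs,_=cv2.findContours(z,cv2.RETR_EXTERNAL,cv2.CHAIN_APPROX_NONE); c=max(cs,key=cv2.contourArea)
    print(n,cv2.contourArea(c),cv2.approxPolyDP(cv2.convexHull(c),2,True)[:,0].tolist())
    cv2.imwrite(f"pics/{n}_z.png",cv2.resize(im[y:y+h,x:x+w],(w*4,h*4),interpolation=cv2.INTER_CUBIC))
    print(d[n]["R"].round(3).tolist())
```

```text
scene 5542.0 [[253, 174], [269, 194], [277, 214], [276, 218], [175, 277], [149, 230]]
[[0.159, 0.987, 0.004], [0.858, -0.137, -0.495], [-0.488, 0.082, -0.869]]
side 915.5 [[275, 294], [293, 294], [348, 306], [352, 312], [340, 332], [328, 335], [313, 334], [279, 309]]
[[0.908, -0.419, -0.02], [-0.317, -0.654, -0.687], [0.275, 0.63, -0.726]]
```

View pics/scene_z.png

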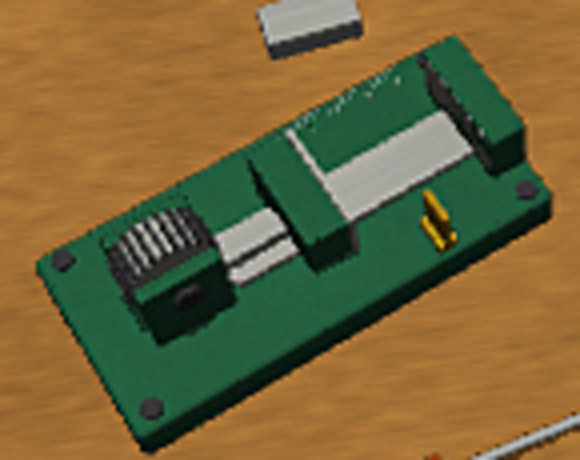

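View pics/side_z.png

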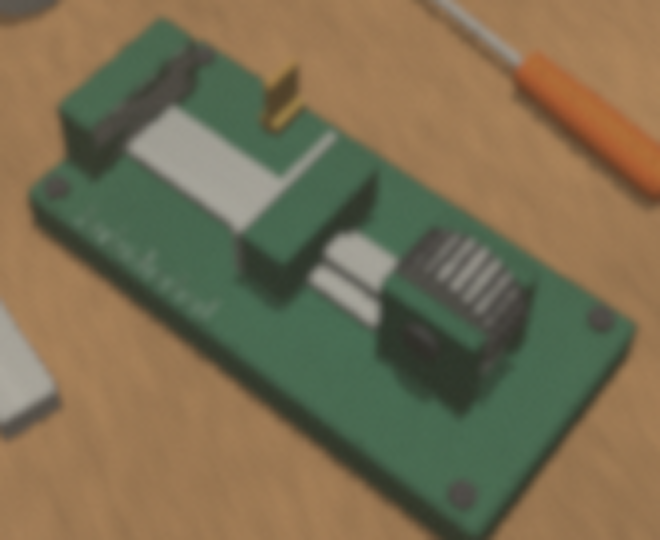

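Scene zoom (4x, origin 140,165):
- Bed-top corners are at (38,262), (145,438) and (550,203).
- The jaw face's top edge runs from (290,130) to (355,218).
- The blade top runs from (429,192) to about (448,232).

Side zoom (4x, origin 215,220):
- Corners are at (632,330), (475,530) and (35,198).
- The face's +x top is at (334,134).
- The blade top runs from (268,84) to (298,66).

```bash
cat > h.py <<'E'
import numpy as np,pickle
from scipy.optimize import least_squares
def ray(c,uv,z):
    d=c["R"].T@np.array([(uv[0]-c["cx"])/c["fx"],(uv[1]-c["cy"])/c["fy"],1]); o=-c["R"].T@c["t"]
    return (o+d*(z-o[2])/d[2])[:2]
def fit(P,Q): # local Q -> world P ; x,y,yaw
    f=lambda p:(P-(np.c_[np.cos(p[2])*Q[:,0]-np.sin(p[2])*Q[:,1],np.sin(p[2])*Q[:,0]+np.cos(p[2])*Q[:,1]]+p[:2])).ravel()
    r=least_squares(f,[.5,0,.4]); return r.x,r.fun
def loc(p,w): c,s=np.cos(p[2]),np.sin(p[2]); return np.array([[c,s],[-s,c]])@(np.array(w)-p[:2])
def glob(p,l): c,s=np.cos(p[2]),np.sin(p[2]); return np.array([[c,-s],[s,c]])@np.array(l)+p[:2]
E
python3 - <<'E'
from h import *
d=pickle.load(open("d0.pkl","rb"))
o={"scene":(140,165),"side":(215,220)}
W=lambda n,u,v,z: ray(d[n],(o[n][0]+(u+.5)/4-.5,o[n][1]+(v+.5)/4-.5),z)
a,b=.065,.135
S={"scene":[((38,262),(-a,-b)),((145,438),(a,-b)),((550,203),(a,b))],"side":[((632,330),(a,-b)),((475,530),(-a,-b)),((35,198),(-a,b))]}
PP=[];QQ=[]
for n,l in S.items():
    P=np.array([W(n,*p,.03) for p,_ in l]);Q=np.array([q for _,q in l]);p,r=fit(P,Q);print(n,p.round(4),(r*1e3).round(1));PP.append(P);QQ.append(Q)
p,r=fit(np.vstack(PP),np.vstack(QQ));print("all",p.round(4),(r*1e3).round(1))
for n,nm,u,v,z in [("scene","face-",290,130,.07),("scene","face+",355,218,.07),("side","face+",334,134,.07),("scene","bl",429,192,.066),("scene","bl",448,232,.066),("side","bl",268,84,.066),("side","bl",298,66,.066),("scene","fixjaw",492,165,.072),("scene","wheel",160,228,.1),("side","wheel",470,268,.1)]:
    print(n,nm,(loc(p,W(n,u,v,z))*1e3).round(1))
print("wheel",glob(p,(0,-.075)), "jaw0",glob(p,(0,0)))
pickle.dump(p,open("p.pkl","wb"))
for n,nm,uv,z in [("scene","jar",(104,270),.07),("scene","can",(322,147),.17)]: print(nm,ray(d[n],uv,z))
E
```

```text
scene [ 0.559  -0.0622  0.4257] [ 0.5  2.3 -2.1  3.3  1.6 -5.6]
side [ 0.5578 -0.0649  0.4305] [-5.8  0.6  1.7  5.   4.2 -5.6]
all [ 0.5584 -0.0636  0.4292] [ 0.6  3.7 -1.8  4.4  2.7 -4.2 -6.3 -0.6  1.3  3.7  3.5 -7.1]
scene face- [-36.2  21.9]
scene face+ [32.7 23.8]
side face+ [34.9 21.1]
scene bl [39.2 67.1]
scene bl [66.3 62.5]
side bl [40.4 66.6]
side bl [58.4 62.6]
scene fixjaw [ 47.  103.8]
scene wheel [ -3.6 -70.7]
side wheel [ -0.7 -79.3]
wheel [ 0.5895903  -0.13178643] jaw0 [ 0.55838245 -0.06358767]
jar [ 0.65639236 -0.29344327]
can [0.49070739 0.19069856]
```

Estimate: the face is at y≈22 mm and the blade at ≈65 mm, so the jaw has about 43 mm (4.3 rad) to go. I'm moving above the wheel with the fingers shut.

Call:
{"name": "step_arm", "arguments": {
  "series": [
    {"x":-0.6,"y":-0.54,"az":-1,"grip":1},
    {"x":-0.6,"y":-0.54,"az":-1,"grip":1},
    {"x":-0.6,"y":-0.54,"az":-1,"grip":1},
    {"x":-0.6,"y":-0.54,"az":-1,"grip":1},
    {"x":-0.6,"y":-0.54,"az":-1,"grip":1},
    {"x":-0.6,"y":-0.54,"az":-1,"grip":1},
    {"x":-0.6,"y":-0.54,"az":-1,"grip":1},
    {"x":-0.6,"y":-0.54,"az":-1,"grip":1},
    {"x":-0.6,"y":-0.54,"az":-1,"grip":1},
    {"x":-0.6,"y":-0.54,"az":-1,"grip":1}
  ]
}}

```text
validation failed for argument at $.se...
```

```bash
cat >> h.py <<'E'
from scipy.spatial.transform import Rotation as Ro
def togo(s,p,l,z):
    "shift (normalised, tool axes) and az from state s to local point l, height z, tool y along fixture y"
    R=Ro.from_rotvec(s["tcp_rot"]).as_matrix(); w=np.r_[glob(p,l),z]
    # tool y -> fixture y, tool z down
    T=np.array([[-np.cos(p[2]),-np.sin(p[2]),0],[-np.sin(p[2]),np.cos(p[2]),0],[0,0,-1]]).T
    T=np.c_[[-np.cos(p[2]),-np.sin(p[2]),0],[-np.sin(p[2]),np.cos(p[2]),0],[0,0,-1]]
    return (R.T@(w-s["tool_pos"])/.5).round(4),(np.degrees(Ro.from_matrix(R.T@T).as_rotvec())/30).round(4)
E
python3 - <<'E'
from h import *; from workcell import bot
p=pickle.load(open("p.pkl","rb"));s=bot.read_state();print(s["tool_pos"],s["width"],togo(s,p,(0,-.095),.16),s["wrist_force"])
E
```

```text
[0.29742145 0.60518218 0.23005952] 1.0013904771322566 (array([-1.2055, -1.0901,  0.1423]), array([-0.0036, -0.0019, -1.6921])) [ 0.36864451 -0.82778015  0.25715976]
```

Call:
{"name": "step_arm", "arguments": {
  "series": [
    {"x":-0.6,"y":-0.54,"z":0.0,"ax":0.0,"ay":0.0,"az":-0.95,"grip":1.0}
  ]
}}

```text
time: 0.2
tool_pos: [0.3146, 0.5624, 0.2299]
tcp_rot: [-0.47, -3.105, -0.002]
wrist_force: [0.6, -0.5, 1.0]
width: 0.856
grip_force: 0.0
```

```bash
cat > g.py <<'E'
from h import *; from workcell import bot; import sys
p=pickle.load(open("p.pkl","rb"));s=bot.read_state()
print(s["time"],s["tool_pos"].round(4),"loc",(loc(p,s["tool_pos"][:2])*1e3).round(1),s["wrist_force"].round(1),s["width"].round(2))
a=list(map(float,sys.argv[1:4])); print(*togo(s,p,a[:2],a[2]))
E
python3 g.py 0 -.095 .16
```

```text
Traceback (most recent call last):
  File "g.py", line 3, in <module>
    print(s["time"],s["tool_pos"].round(4),"loc",(loc(p,s["tool_pos"][:2])*1e3).round(1),s["wrist_force"].round(1),s["width"].round(2))
                                                                                                                   ^^^^^^^^^^^^^^^^
AttributeError: 'float' object has no attribute 'round'
```

```bash
sed -i 's/s\["width"\].round(2)/s["width"]/' g.py; python3 g.py 0 -.095 .16
```

```text
0.2 [0.3146 0.5624 0.2299] loc [ 38.8 670.7] [ 0.6 -0.5  1. ] 0.8558844249518582
[-0.963  -1.1935  0.1371] [ 0.0028 -0.0025 -1.3932]
```

Call:
{"name": "step_arm", "arguments": {
  "series": [
    {"x":-0.7,"y":-0.87,"z":0.0,"ax":0.0,"ay":0.0,"az":-0.95,"grip":1.0},
    {"x":-0.7,"y":-0.87,"z":0.0,"ax":0.0,"ay":0.0,"az":-0.95,"grip":1.0},
    {"x":-0.7,"y":-0.87,"z":0.0,"ax":0.0,"ay":0.0,"az":-0.95,"grip":1.0},
    {"x":-0.7,"y":-0.87,"z":0.0,"ax":0.0,"ay":0.0,"az":-0.95,"grip":1.0},
    {"x":-0.7,"y":-0.87,"z":0.0,"ax":0.0,"ay":0.0,"az":-0.95,"grip":1.0},
    {"x":-0.7,"y":-0.87,"z":0.0,"ax":0.0,"ay":0.0,"az":-0.95,"grip":1.0},
    {"x":-0.7,"y":-0.87,"z":0.0,"ax":0.0,"ay":0.0,"az":-0.95,"grip":1.0},
    {"x":-0.7,"y":-0.87,"z":0.0,"ax":0.0,"ay":0.0,"az":-0.95,"grip":1.0},
    {"x":-0.7,"y":-0.87,"z":0.0,"ax":0.0,"ay":0.0,"az":-0.95,"grip":1.0},
    {"x":-0.7,"y":-0.87,"z":0.0,"ax":0.0,"ay":0.0,"az":-0.95,"grip":1.0},
    {"x":-0.7,"y":-0.87,"z":0.0,"ax":0.0,"ay":0.0,"az":-0.95,"grip":1.0},
    {"x":-0.7,"y":-0.87,"z":0.0,"ax":0.0,"ay":0.0,"az":-0.95,"grip":1.0}
  ]
}}

```text
time: 1.4
tool_pos: [0.5196, 0.0345, 0.231]
tcp_rot: [-0.292, 3.128, -0.003]
wrist_force: [-0.5, 0.9, 0.1]
width: -0.005
grip_force: 0.0
```

```bash
python3 g.py 0 -.085 .2
```

```text
1.4 [0.5196 0.0345 0.231 ] loc [  5.6 105.4] [-0.5  0.9  0.1] -0.004834816838509011
[-0.0809 -0.3721  0.0627] [-0.0034 -0.0007 -0.4646]
```

Call:
{"name": "step_arm", "arguments": {
  "series": [
    {"x":-0.08,"y":-0.37,"z":0.06,"ax":0.0,"ay":0.0,"az":-0.46,"grip":1.0},
    {"x":-0.08,"y":-0.37,"z":0.06,"ax":0.0,"ay":0.0,"az":-0.46,"grip":1.0},
    {"x":-0.08,"y":-0.37,"z":0.06,"ax":0.0,"ay":0.0,"az":-0.46,"grip":1.0},
    {"x":-0.08,"y":-0.37,"z":0.06,"ax":0.0,"ay":0.0,"az":-0.46,"grip":1.0},
    {"x":-0.08,"y":-0.37,"z":0.06,"ax":0.0,"ay":0.0,"az":-0.46,"grip":1.0},
    {"x":-0.08,"y":-0.37,"z":0.06,"ax":0.0,"ay":0.0,"az":-0.46,"grip":1.0}
  ]
}}

```text
time: 2.0
tool_pos: [0.5924, -0.1351, 0.2001]
tcp_rot: [0.669, -3.067, -0.003]
wrist_force: [-0.1, -0.1, -0.7]
width: -0.001
grip_force: 0.0
```

```bash
python3 g.py 0 -.085 .2
python3 - <<'E'
from workcell import imaging
import cv2,pickle
c=imaging.read_camera("wrist"); pickle.dump(c,open("w1.pkl","wb"))
cv2.imwrite("pics/w1.png",cv2.cvtColor(c["img"],cv2.COLOR_RGB2BGR)); print(-c["R"].T@c["t"],c["R"].round(2).tolist(),c["fx"])
E
```

```text
2.0 [ 0.5924 -0.1351  0.2001] loc [  1.2 -79.2] [-0.1 -0.1 -0.7] -0.0007841028579804296
[ 0.0024 -0.0116  0.0002] [ 0.0043 -0.003   0.001 ]
[ 0.52282097 -0.16762006  0.34274352] [[-0.42, 0.91, 0.0], [0.87, 0.4, 0.3], [0.28, 0.13, -0.95]] 330.0967815025382
```

View pics/w1.png

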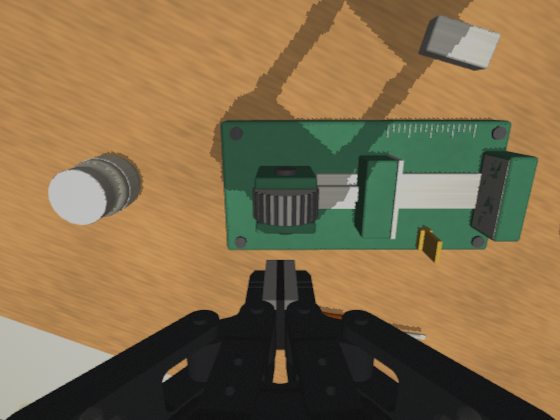

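The wrist view is well aligned with the fixture. The wheel is at (286,205), the face strip at x≈399 and the blade at (430,244). I'll zoom on the jaw and gauge.

Run:
```python
import cv2,pickle
c=pickle.load(open("w1.pkl","rb"));im=cv2.cvtColor(c["img"],cv2.COLOR_RGB2BGR)
cv2.imwrite("pics/w1z.png",cv2.resize(im[145:270,350:520],None,fx=4.5,fy=4.5,interpolation=cv2.INTER_NEAREST))
```

```text
(no output)
```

View pics/w1z.png

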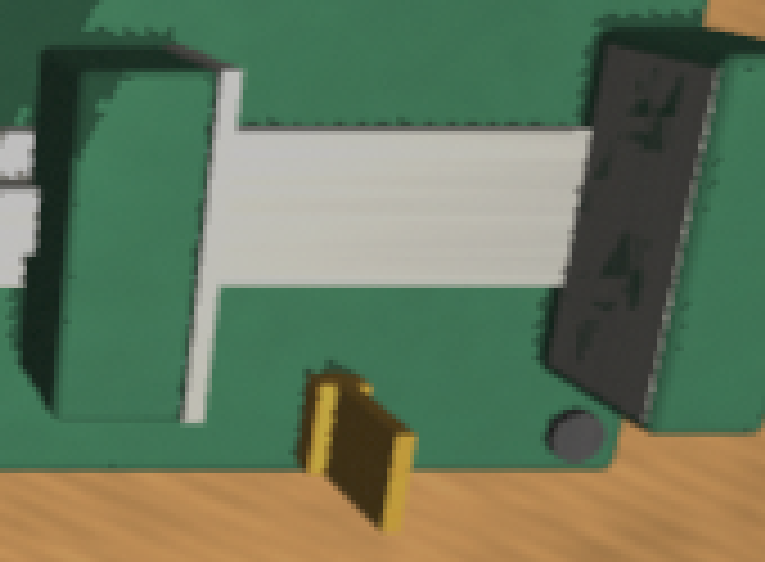

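Zoom (4.5x, origin 350,145):
- The face's top edge runs from (243,68) to (206,422).
- The blade top's mid-line runs from (405,433) to (393,531).
- The fixed jaw face's top edge runs from (720,66) to (645,425).

Run:
```python
from h import *
c=pickle.load(open("w1.pkl","rb")); p0=pickle.load(open("p.pkl","rb"))
W=lambda u,v,z: ray(c,(350+u/4.5-.5,145+v/4.5-.5),z)
a,b=.065,.135
P=np.array([ray(c,q,.03) for q in [(222.5,121.5),(227.5,249)]]+[W(720,66,.072),W(645,425,.072)])
Q=np.array([(-a,-b),(a,-b),(-.035,.11),(.035,.11)])
for i in range(4):print((loc(p0,P[i])*1e3).round(1),Q[i]*1e3)
# yaw from face edges
p,r=fit(P,Q);print(p0,p,(r*1e3).round(1))
for pp in (p0,p):
  for q in [(243,68,.07),(206,422,.07),(405,433,.066),(393,531,.066)]: print((loc(pp,W(*q))*1e3).round(1))
print("wheel",[(loc(p,ray(c,q,.1))*1e3).round(1) for q in[(286,190),(286,224),(253,205),(319,205)]])
```

```text
[ -62.7 -131.9] [ -65. -135.]
[  64.1 -133.4] [  65. -135.]
[-34.7 108.8] [-35. 110.]
[ 35.8 109. ] [ 35. 110.]
[ 0.55838245 -0.06358767  0.42915717] [ 0.55867507 -0.06274717  0.42853398] [ 0.6  3.  -1.7  0.4  0.4 -1.9  0.7 -1.4]
[-34.1  22.6]
[35.9 23.3]
[39.9 65.2]
[61.7 65.9]
[-34.7  22. ]
[35.3 22.7]
[39.3 64.6]
[61.1 65.3]
wheel [array([-16.2, -75.5]), array([ 11. , -75.3]), array([  -4.4, -100.7]), array([ -4.4, -50.1])]
```

The wrist view confirms it: face at y≈22.3, blade at ≈65, so 42.6 mm to go, and the wheel is where expected. Next I descend to just above the wheel, behind its top.

Call:
{"name": "step_arm", "arguments": {
  "series": [
    {"x":0.002,"y":-0.014,"z":0.1,"ax":0.0,"ay":0.0,"az":0.0,"grip":1.0},
    {"x":0.002,"y":-0.014,"z":0.18,"ax":0.0,"ay":0.0,"az":0.0,"grip":1.0},
    {"x":0.002,"y":-0.014,"z":0.18,"ax":0.0,"ay":0.0,"az":0.0,"grip":1.0},
    {"x":0.002,"y":-0.014,"z":0.18,"ax":0.0,"ay":0.0,"az":0.0,"grip":1.0}
  ]
}}

```text
time: 2.45
tool_pos: [0.5942, -0.1401, 0.1113]
tcp_rot: [0.675, -3.067, -0.002]
wrist_force: [0.6, -0.2, -0.1]
width: -0.001
grip_force: 0.0
```

```bash
python3 g.py 0 -.091 .0965
python3 - <<'E'
from workcell import imaging
import cv2,pickle
c=imaging.read_camera("wrist"); pickle.dump(c,open("w2.pkl","wb"))
cv2.imwrite("pics/w2.png",cv2.cvtColor(c["img"],cv2.COLOR_RGB2BGR))
E
```

```text
2.45 [ 0.5942 -0.1401  0.1113] loc [  0.7 -84.5] [ 0.6 -0.2 -0.1] -0.0010510019286169014
[ 0.0014 -0.0131  0.0295] [ 0.003  -0.0026  0.0077]
```

View pics/w2.png

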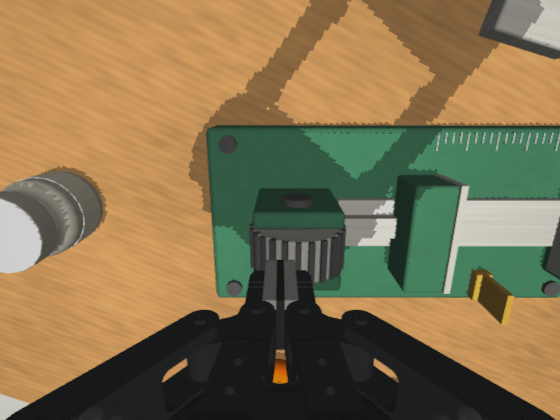

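The tip is over the wheel top at (281,263) and aligned. First rolling stroke:

Call:
{"name": "step_arm", "arguments": {
  "series": [
    {"x":0.0,"y":-0.013,"z":0.005,"ax":0.0,"ay":0.0,"az":0.0,"grip":1.0},
    {"x":0.0,"y":-0.013,"z":0.018,"ax":0.0,"ay":0.0,"az":0.0,"grip":1.0},
    {"x":0.0,"y":-0.013,"z":0.027,"ax":0.0,"ay":0.0,"az":0.0,"grip":1.0},
    {"x":0.0,"y":-0.005,"z":0.027,"ax":0.0,"ay":0.0,"az":0.0,"grip":1.0},
    {"x":0.0,"y":0.003,"z":0.027,"ax":0.0,"ay":0.0,"az":0.0,"grip":1.0},
    {"x":0.0,"y":0.011,"z":0.027,"ax":0.0,"ay":0.0,"az":0.0,"grip":1.0},
    {"x":0.0,"y":0.019,"z":0.027,"ax":0.0,"ay":0.0,"az":0.0,"grip":1.0}
  ]
}}

```text
time: 3.2
tool_pos: [0.591, -0.1333, 0.0986]
tcp_rot: [-0.672, 3.068, -0.001]
wrist_force: [-2.5, -3.1, 4.4]
width: -0.003
grip_force: 2.2
```

```bash
python3 g.py 0 -.059 .0965
```

```text
3.2 [ 0.591  -0.1333  0.0986] loc [  0.7 -77. ] [-2.5 -3.1  4.4] -0.002577925419019986
[0.0012 0.036  0.0041] [-0.0016  0.0004  0.0044]
```

Call:
{"name": "step_arm", "arguments": {
  "series": [
    {"x":0.0,"y":0.008,"z":0.001,"ax":0.0,"ay":0.0,"az":0.0,"grip":1.0},
    {"x":0.0,"y":0.016,"z":0.002,"ax":0.0,"ay":0.0,"az":0.0,"grip":1.0},
    {"x":0.0,"y":0.024,"z":0.003,"ax":0.0,"ay":0.0,"az":0.0,"grip":1.0},
    {"x":0.0,"y":0.032,"z":0.004,"ax":0.0,"ay":0.0,"az":0.0,"grip":1.0},
    {"x":0.0,"y":0.034,"z":-0.02,"ax":0.0,"ay":0.0,"az":0.0,"grip":1.0},
    {"x":0.0,"y":0.034,"z":-0.03,"ax":0.0,"ay":0.0,"az":0.0,"grip":1.0},
    {"x":0.0,"y":-0.03,"z":-0.03,"ax":0.0,"ay":0.0,"az":0.0,"grip":1.0},
    {"x":0.0,"y":-0.03,"z":-0.03,"ax":0.0,"ay":0.0,"az":0.0,"grip":1.0}
  ]
}}

```text
time: 4.0
tool_pos: [0.5993, -0.149, 0.1139]
tcp_rot: [-0.67, 3.066, -0.004]
wrist_force: [0.4, 0.2, -0.4]
width: -0.003
grip_force: 0.0
```

```bash
cat > m.py <<'E'
from h import *; from workcell import imaging; import cv2,sys
def measure(c,save=None):
    im=c["img"]; hsv=cv2.cvtColor(im,cv2.COLOR_RGB2HSV); p=pickle.load(open("p.pkl","rb"))
    C=lambda l,z:(lambda v:(c["fx"]*v[0]/v[2]+c["cx"],c["fy"]*v[1]/v[2]+c["cy"]))(c["R"]@np.r_[glob(p,l),z]+c["t"])
    # brightness-run along fixture y at jaw top, x=+28 mm (past rail) : steel plate = low saturation bright
    out=[]
    for lx in (.022,.025,.028,.031):
        ys=np.arange(-.01,.1,.0005); px=np.array([C((lx,y),.07) for y in ys],np.float32)
        s=cv2.remap(hsv,px[None,:,0],px[None,:,1],cv2.INTER_LINEAR)[0]
        k=np.flatnonzero((s[:,1]<70)&(s[:,2]>110)); out.append((ys[k].min()*1e3,ys[k].max()*1e3) if len(k) else None)
    b=[]
    for lx in (.045,.048,.051,.054,.057):
        ys=np.arange(.04,.09,.0005); px=np.array([C((lx,y),.066) for y in ys],np.float32)
        s=cv2.remap(hsv,px[None,:,0],px[None,:,1],cv2.INTER_LINEAR)[0]
        k=np.flatnonzero((s[:,0]>18)&(s[:,0]<32)&(s[:,1]>150)&(s[:,2]>140)); b.append((ys[k].min()*1e3,ys[k].max()*1e3) if len(k) else None)
    print("face",[tuple(np.round(o,1)) if o else None for o in out],"\nblade",[tuple(np.round(o,1)) if o else None for o in b])
    if save: cv2.imwrite(save,cv2.cvtColor(im,cv2.COLOR_RGB2BGR))
if __name__=="__main__":
    c=imaging.read_camera("wrist"); pickle.dump(c,open("w.pkl","wb")); measure(c,sys.argv[1] if len(sys.argv)>1 else None)
E
python3 g.py 0 -.091 .0955; python3 -c "
from m import *
measure(pickle.load(open('w1.pkl','rb')));measure(pickle.load(open('w2.pkl','rb')))"; python3 m.py
```

```text
4.0 [ 0.5993 -0.149   0.1139] loc [  1.7 -94.7] [ 0.4  0.2 -0.4] -0.0026785549299862843
[0.0034 0.0076 0.0369] [-0.0056  0.0047  0.0024]
face [(np.float64(18.5), np.float64(23.0)), (np.float64(18.5), np.float64(23.0)), (np.float64(18.5), np.float64(23.0)), (np.float64(18.5), np.float64(23.0))] 
blade [(np.float64(47.0), np.float64(66.5)), (np.float64(46.5), np.float64(67.0)), (np.float64(63.5), np.float64(67.5)), (np.float64(64.0), np.float64(67.5)), (np.float64(63.5), np.float64(67.0))]
face [(np.float64(19.0), np.float64(23.0)), (np.float64(19.0), np.float64(23.0)), (np.float64(18.5), np.float64(23.0)), (np.float64(18.5), np.float64(23.0))] 
blade [(np.float64(63.5), np.float64(67.0)), (np.float64(63.5), np.float64(67.0)), (np.float64(63.5), np.float64(67.5)), (np.float64(63.5), np.float64(67.5)), (np.float64(63.5), np.float64(67.5))]
face [(np.float64(30.0), np.float64(34.0)), (np.float64(30.0), np.float64(34.0)), (np.float64(30.0), np.float64(34.5)), (np.float64(30.0), np.float64(34.5))] 
blade [(np.float64(63.5), np.float64(67.5)), (np.float64(63.5), np.float64(67.5)), (np.float64(63.5), np.float64(67.5)), (np.float64(63.5), np.float64(67.5)), (np.float64(63.5), np.float64(67.5))]
```

The stroke closed the gap by 11.2 mm; the face is now at 34.2 and the blade at 65.5. Repeating it:

Call:
{"name": "step_arm", "arguments": {
  "series": [
    {"x":0.003,"y":0.007,"z":0.02,"ax":0.0,"ay":0.0,"az":0.0,"grip":1.0},
    {"x":0.003,"y":0.007,"z":0.034,"ax":0.0,"ay":0.0,"az":0.0,"grip":1.0},
    {"x":0.003,"y":0.016,"z":0.035,"ax":0.0,"ay":0.0,"az":0.0,"grip":1.0},
    {"x":0.003,"y":0.025,"z":0.035,"ax":0.0,"ay":0.0,"az":0.0,"grip":1.0},
    {"x":0.003,"y":0.034,"z":0.036,"ax":0.0,"ay":0.0,"az":0.0,"grip":1.0},
    {"x":0.003,"y":0.043,"z":0.036,"ax":0.0,"ay":0.0,"az":0.0,"grip":1.0},
    {"x":0.003,"y":0.052,"z":0.037,"ax":0.0,"ay":0.0,"az":0.0,"grip":1.0},
    {"x":0.003,"y":0.062,"z":0.038,"ax":0.0,"ay":0.0,"az":0.0,"grip":1.0},
    {"x":0.003,"y":0.072,"z":0.038,"ax":0.0,"ay":0.0,"az":0.0,"grip":1.0},
    {"x":0.003,"y":0.074,"z":0.0,"ax":0.0,"ay":0.0,"az":0.0,"grip":1.0},
    {"x":0.003,"y":0.007,"z":0.0,"ax":0.0,"ay":0.0,"az":0.0,"grip":1.0},
    {"x":0.003,"y":0.007,"z":0.0,"ax":0.0,"ay":0.0,"az":0.0,"grip":1.0}
  ]
}}

```text
time: 5.25
tool_pos: [0.5956, -0.1459, 0.1132]
tcp_rot: [-0.672, 3.067, -0.003]
wrist_force: [-0.3, 0.1, 0.9]
width: 0.002
grip_force: 0.0
```

```bash
python3 g.py 0 -.091 .0965; python3 m.py
```

```text
5.25 [ 0.5956 -0.1459  0.1132] loc [ -0.4 -90.3] [-0.3  0.1  0.9] 0.0020566717903384895
[-0.0007 -0.0014  0.0334] [-0.0041  0.0021  0.0037]
face [(np.float64(42.0), np.float64(46.5)), (np.float64(42.0), np.float64(46.0)), (np.float64(42.0), np.float64(46.5)), (np.float64(42.0), np.float64(46.5))] 
blade [(np.float64(63.5), np.float64(67.5)), (np.float64(63.5), np.float64(67.0)), (np.float64(63.5), np.float64(67.5)), (np.float64(63.5), np.float64(67.5)), (np.float64(63.5), np.float64(67.5))]
```

Call:
{"name": "step_arm", "arguments": {
  "series": [
    {"x":0.0,"y":0.0,"z":0.02,"ax":0.0,"ay":0.0,"az":0.0,"grip":1.0},
    {"x":0.0,"y":0.0,"z":0.034,"ax":0.0,"ay":0.0,"az":0.0,"grip":1.0},
    {"x":0.0,"y":0.009,"z":0.035,"ax":0.0,"ay":0.0,"az":0.0,"grip":1.0},
    {"x":0.0,"y":0.018,"z":0.035,"ax":0.0,"ay":0.0,"az":0.0,"grip":1.0},
    {"x":0.0,"y":0.027,"z":0.036,"ax":0.0,"ay":0.0,"az":0.0,"grip":1.0},
    {"x":0.0,"y":0.036,"z":0.036,"ax":0.0,"ay":0.0,"az":0.0,"grip":1.0},
    {"x":0.0,"y":0.045,"z":0.037,"ax":0.0,"ay":0.0,"az":0.0,"grip":1.0},
    {"x":0.0,"y":0.055,"z":0.038,"ax":0.0,"ay":0.0,"az":0.0,"grip":1.0},
    {"x":0.0,"y":0.065,"z":0.038,"ax":0.0,"ay":0.0,"az":0.0,"grip":1.0},
    {"x":0.0,"y":0.067,"z":0.0,"ax":0.0,"ay":0.0,"az":0.0,"grip":1.0},
    {"x":0.0,"y":0.0,"z":0.0,"ax":0.0,"ay":0.0,"az":0.0,"grip":1.0},
    {"x":0.0,"y":0.0,"z":0.0,"ax":0.0,"ay":0.0,"az":0.0,"grip":1.0}
  ]
}}

```text
time: 6.5
tool_pos: [0.5954, -0.1458, 0.1128]
tcp_rot: [-0.672, 3.068, -0.003]
wrist_force: [-0.9, 0.1, -0.4]
width: 0.0
grip_force: 0.0
```

```bash
python3 g.py 0 -.085 .0965; python3 m.py
```

```text
6.5 [ 0.5954 -0.1458  0.1128] loc [ -0.5 -90.2] [-0.9  0.1 -0.4] 0.00019977229698940036
[-0.001   0.0104  0.0326] [-0.0036  0.0014  0.0038]
face [(np.float64(54.5), np.float64(59.0)), (np.float64(54.5), np.float64(59.0)), (np.float64(54.5), np.float64(59.0)), (np.float64(54.5), np.float64(59.0))] 
blade [(np.float64(63.5), np.float64(67.0)), (np.float64(63.5), np.float64(67.0)), (np.float64(63.5), np.float64(67.5)), (np.float64(63.5), np.float64(67.5)), (np.float64(63.5), np.float64(67.5))]
```

6.6 mm remains, which is about 18.5 mm of rim travel.

Call:
{"name": "step_arm", "arguments": {
  "series": [
    {"x":0.0,"y":0.01,"z":0.02,"ax":0.0,"ay":0.0,"az":0.0,"grip":1.0},
    {"x":0.0,"y":0.01,"z":0.034,"ax":0.0,"ay":0.0,"az":0.0,"grip":1.0},
    {"x":0.0,"y":0.019,"z":0.035,"ax":0.0,"ay":0.0,"az":0.0,"grip":1.0},
    {"x":0.0,"y":0.028,"z":0.035,"ax":0.0,"ay":0.0,"az":0.0,"grip":1.0},
    {"x":0.0,"y":0.037,"z":0.036,"ax":0.0,"ay":0.0,"az":0.0,"grip":1.0},
    {"x":0.0,"y":0.047,"z":0.036,"ax":0.0,"ay":0.0,"az":0.0,"grip":1.0},
    {"x":0.0,"y":0.047,"z":0.036,"ax":0.0,"ay":0.0,"az":0.0,"grip":1.0},
    {"x":0.0,"y":0.047,"z":0.01,"ax":0.0,"ay":0.0,"az":0.0,"grip":1.0},
    {"x":0.0,"y":0.047,"z":-0.03,"ax":0.0,"ay":0.0,"az":0.0,"grip":1.0},
    {"x":0.0,"y":0.0,"z":-0.03,"ax":0.0,"ay":0.0,"az":0.0,"grip":1.0},
    {"x":0.0,"y":0.0,"z":-0.03,"ax":0.0,"ay":0.0,"az":0.0,"grip":1.0}
  ]
}}

```text
time: 7.65
tool_pos: [0.5953, -0.1454, 0.1285]
tcp_rot: [-0.672, 3.068, -0.002]
wrist_force: [-0.2, -0.7, -0.2]
width: 0.006
grip_force: 0.0
```

```bash
python3 g.py 0 -.085 .0965; python3 m.py pics/w5.png
```

```text
7.65 [ 0.5953 -0.1454  0.1285] loc [ -0.5 -89.8] [-0.2 -0.7 -0.2] 0.005661881349418801
[-0.0009  0.0097  0.0641] [-0.0034  0.0018  0.0038]
face [(np.float64(61.5), np.float64(65.5)), (np.float64(61.5), np.float64(65.5)), (np.float64(61.5), np.float64(66.0)), (np.float64(61.5), np.float64(66.0))] 
blade [(np.float64(63.5), np.float64(67.0)), (np.float64(64.0), np.float64(67.5)), (np.float64(64.0), np.float64(67.5)), (np.float64(63.5), np.float64(67.5)), (np.float64(63.5), np.float64(67.5))]
```

View pics/w5.png

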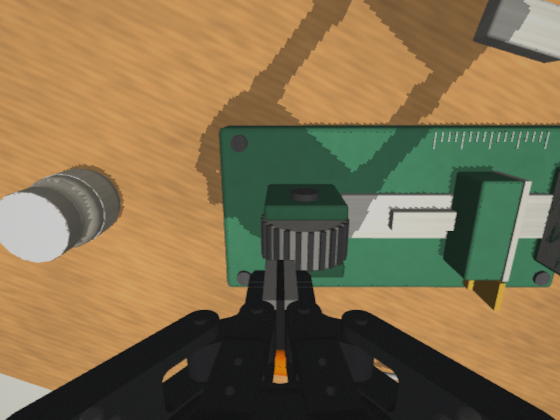

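The view shows the jaw face edge (528,182 to 507,282) in line with the blade at (500,295). The numbers agree: face 65.7, blade 65.5. I'll raise the hand and hand in.

Call:
{"name": "step_arm", "arguments": {
  "series": [
    {"x":0.0,"y":0.0,"z":-0.1,"ax":0.0,"ay":0.0,"az":0.0,"grip":1.0},
    {"x":0.0,"y":0.0,"z":-0.16,"ax":0.0,"ay":0.0,"az":0.0,"grip":1.0},
    {"x":0.0,"y":0.0,"z":-0.16,"ax":0.0,"ay":0.0,"az":0.0,"grip":1.0},
    {"x":0.0,"y":0.0,"z":-0.16,"ax":0.0,"ay":0.0,"az":0.0,"grip":1.0}
  ]
}}

```text
time: 8.1
tool_pos: [0.5941, -0.1436, 0.208]
tcp_rot: [-0.673, 3.068, 0.0]
wrist_force: [0.2, 0.9, -0.3]
width: -0.001
grip_force: 0.0
```

```bash
python3 m.py && python3 -c "
from workcell import bot
print(bot.finish_job())"
```

```text
face [(np.float64(61.5), np.float64(65.5)), (np.float64(61.5), np.float64(66.0)), (np.float64(61.5), np.float64(65.5)), (np.float64(61.5), np.float64(66.0))] 
blade [(np.float64(46.5), np.float64(66.5)), (np.float64(46.0), np.float64(67.0)), (np.float64(63.5), np.float64(67.0)), (np.float64(64.0), np.float64(67.5)), (np.float64(63.5), np.float64(67.0))]
the job is handed in; nothing more can be done
None
```

I rolled the wheel in four strokes until the jaw face measured within about 0.5 mm of the gauge blade's middle, raised the hand clear, and handed the job in at about 8 s; no verdict came back.

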